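# Find the loose levelling bolt and hold its cap open

## Task

One of the three bolts on the levelling bar has worked loose: it sinks when tapped, while the tight ones do not give. Take the round mallet, tap the bolt heads with its lower face (do not press them with the fingers) until the loose one has gone fully down, and stand the mallet upright on the bench again. Then lift the cap behind that bolt by its disc to about 60 degrees (at least 45) and finish while holding it there; no cap may be lifted before its bolt was found loose, the other two stay shut, and the things lying around are left alone.

Things in the scene. Friction and masses are not known exactly. Their poses are not given: they have to be found in the camera images.
- level_bar: grey levelling bar fixed to the bench, 130 (its x) x 250 (its y) x 40 mm, origin at the centre of its underside. On its top, three stations 90 mm apart along its y (at y = +90, 0, -90 mm); each has a steel hexagon bolt at x = -47 mm (the robot's side) and behind it a hinged aluminium cap over a lock nut. Its yaw varies by up to about 0.3 rad
- mallet: small round mallet standing upright on its black head, 130 mm tall, about 0.2 kg: head a cylinder 36 mm in diameter and 40 mm high, above it an upright light wood handle 22 mm in diameter (from 40 to 130 mm up). Origin at the centre of the head's flat lower face; z runs up along the handle. Bolts are tapped with the lower face
- bolt_left_top (a point): centre of the top of the left (toward +y of the bar) bolt's head: hexagon 20 mm across the corners, 10 mm thick, on a 10 mm shank; its top stands 60 mm above the bench before any tap
- bolt_left (a joint): how far the left (toward +y of the bar) bolt has sunk, in m, 0 at the start. The loose bolt slides down 8 mm under about 3 N and stays down; a tight one yields less than 1 mm. Which one is loose differs from run to run
- cap_left_grip (a point): centre of the black upright finger disc on the left (toward +y of the bar) cap: 18 mm in diameter, 12 mm thick along the bar's y (pinch it along the bar's y; it may turn between the fingers). With the cap shut it lies at x = -1 mm, y = 90 mm of the bar, 82 mm above the bench, 26 mm above the cap's plate (46 mm wide)
- cap_left_hinge (a point): middle of the left (toward +y of the bar) cap's hinge axis, which runs along the bar's y at x = 52 mm of the bar, 46 mm above the bench; the disc's centre lies 64 mm from it
- cap_left (a joint): angle of the left (toward +y of the bar) cap in rad: 0 shut, grows as the disc swings up and back, away from the bolt (about the bar's +y), stops at 1.3. A light spring shuts it when let go; 1 to 2 N at the disc opens it
- bolt_mid_top (a point): centre of the top of the middle bolt's head: hexagon 20 mm across the corners, 10 mm thick, on a 10 mm shank; its top stands 60 mm above the bench before any tap
- bolt_mid (a joint): how far the middle bolt has sunk, in m, 0 at the start. The loose bolt slides down 8 mm under about 3 N and stays down; a tight one yields less than 1 mm. Which one is loose differs from run to run
- cap_mid_grip (a point): centre of the black upright finger disc on the middle cap: 18 mm in diameter, 12 mm thick along the bar's y (pinch it along the bar's y; it may turn between the fingers). With the cap shut it lies at x = -1 mm, y = 0 mm of the bar, 82 mm above the bench, 26 mm above the cap's plate (46 mm wide)
- cap_mid_hinge (a point): middle of the middle cap's hinge axis, which runs along the bar's y at x = 52 mm of the bar, 46 mm above the bench; the disc's centre lies 64 mm from it
- cap_mid (a joint): angle of the middle cap in rad: 0 shut, grows as the disc swings up and back, away from the bolt (about the bar's +y), stops at 1.3. A light spring shuts it when let go; 1 to 2 N at the disc opens it
- bolt_right_top (a point): centre of the top of the right (toward -y of the bar) bolt's head: hexagon 20 mm across the corners, 10 mm thick, on a 10 mm shank; its top stands 60 mm above the bench before any tap
- bolt_right (a joint): how far the right (toward -y of the bar) bolt has sunk, in m, 0 at the start. The loose bolt slides down 8 mm under about 3 N and stays down; a tight one yields less than 1 mm. Which one is loose differs from run to run
- cap_right_grip (a point): centre of the black upright finger disc on the right (toward -y of the bar) cap: 18 mm in diameter, 12 mm thick along the bar's y (pinch it along the bar's y; it may turn between the fingers). With the cap shut it lies at x = -1 mm, y = -90 mm of the bar, 82 mm above the bench, 26 mm above the cap's plate (46 mm wide)
- cap_right_hinge (a point): middle of the right (toward -y of the bar) cap's hinge axis, which runs along the bar's y at x = 52 mm of the bar, 46 mm above the bench; the disc's centre lies 64 mm from it
- cap_right (a joint): angle of the right (toward -y of the bar) cap in rad: 0 shut, grows as the disc swings up and back, away from the bolt (about the bar's +y), stops at 1.3. A light spring shuts it when let go; 1 to 2 N at the disc opens it
- loupe: bystander, to be left alone: black magnifier lying flat, 56x114x12 mm; origin at the centre of its underside
- eraser: bystander, to be left alone: small eraser block, 21x45x13 mm; origin at the centre of its underside
- stapler: bystander, to be left alone: stapler, 34x126x44 mm; origin at the centre of its underside

How it is judged:
By the outcome, as a careful person would: the job done as asked, in the order asked, and still so for the second after the job is handed in, while the arm keeps its last pose, push and grip.
It also fails if it takes over 58 s, if anything falls off the work surface, if the arm or the gripper's body presses on something with over 40 N, if the wrist force passes 120 N, or if a joint passes its speed limit or range.

## Robot

A 6-joint arm with a two-finger parallel gripper is mounted at the origin on the work surface; the furniture and walls round the work are solid. World frame = base frame: x ahead of the robot, y to its left, z up, the work surface at z = 0. Lengths are in m, angles in degrees, forces in N, time in s.
With the tool pointing down it reaches from about 0.375 to 0.825 m from the base axis. Payload 5.5 kg.
Tool frame: the origin (TCP) lies between the finger pads; the fingertips stand 11 mm ahead of it and the grasp point (between the pads) lies 8 mm behind it; z points along the fingers, y is the line along which they close (so a half turn about z gives the same grasp; the last joint's range is limited). The gripper opens to 85 mm and grips with 20 to 120 N. Pads are 22 mm wide; open, the fingers measure 114 mm over their backs; the gripper's body (76 mm by 85 mm) begins 54 mm behind the grasp point. The pads swing forward as they close: fully open they stand 13 mm farther back than shut.
Start: joints at [73.854, 17.962, -2.699, 69.339, 0, 90], TCP at [0.167, 0.576, 0.242] pointing down, gripper open.
Joint ranges: [-152.73, 152.73], [-39.44, 99.34], [-58.76, 71.6], [-118.89, 123.64], [-81.53, 83.1], [-180, 180]. Speed limits (degrees/s): [136.94, 136.94, 172.46, 180, 180, 180].

## Interface

Orientations are given as a 3x3 rotation matrix whose columns are the frame's x, y, z axes.
In Python, from cell import r gives the robot as it stands. The module is installed in compiled form; this text tells all that it offers.
- The arm moves only by the tool arm_command, never from a script. Its argument "targets" is a list of rows, each a list of 7 numbers: the shift along the tool's x, y, z in mm, then the turn, a rotation vector about the tool's x, y, z in rad, then the opening, from -1 (shut) to 1 (fully open). A call has exactly 5 rows; each row is the pose to reach, as a shift and turn from the pose commanded when the call began, along the tool's axes at that moment; what a row does not reach only later rows make up. A row lasts 1/12 s, in which the tool goes at most 41.7 mm and 7.16 degrees, less where a joint would pass 70% of its speed; a pose out of reach is approached as far as the arm can. A call with a gripper value outside its range is refused whole. The fingers move at their own pace and stop on an object; "force" is the grip in N (left out, the last holds). Time passes only in rows, so rows that repeat a pose let the fingers close, or fill a call up. It gives the time, the measured TCP pose, the force, the opening and the grip force at its end, in the units of the state.
- r.observe(): the state, without advancing time (a new reading comes with each control period).
- r.camera(name): name is "scene" or "top"; returns a dict with "img" (400x640x3 uint8, red, green, blue), "range_z" (400x640 float32, m along the optical axis (not along the pixel's ray), 0 where there is no reading), "fx", "fy", "cx", "cy" (pixels), "R" (3x3) and "t" (3): a world point X has camera coordinates R X + t. Camera axes: x right, y down, z forward; pixel columns grow to the right and rows downward; lengths in m; the calibration is good to about 2 mm. A picture is of the moment at which its call begins.
- r.hand_in(): hands the job in; it is judged then, once.
The state is a dict: "clock": time; "q": joint angles; "qd": joint speeds; "tau": joint torques, N m; "eef_pos": TCP position; "eef_rot": TCP orientation; "contact_force": force on the tool from outside, world axes, zero at the start; "torque": the same for the moment, N m; "gripper_width": finger opening in m; "gripper_force": force on a finger pad.
Only numpy, scipy, OpenCV 4.12 (cv2) and the standard library are available. Lean on these libraries where they do the work, as an engineer would, in place of code of your own. Each camera call takes 0.05 s, during which the arm holds its last target. There are 200 camera calls.

## Working session

There is one attempt and no reset: what is moved stays moved. The work goes in short steps, Python scripts to look and compute and a tool call to move; the robot and the scene stay as the last step left them, time stands still between calls to the robot, and variables do not carry over. Pictures are saved under pics/ and viewed, at most 10 in all, crops included, and the job is handed in when it is done.

Besides the shell and the picture viewer there is one more tool, called after ">>>" as a command line: name --pt "numbers of a row" for each row, then --argument value for the rest. arm_command: Moves the arm, as the interface text tells. Its arguments: {"type":"object","properties":{"targets":{"type":"array","items":{"type":"array","items":{"type":"number"}}},"force":{"type":"number"}},"required":["targets"]}

```bash
mkdir -p pics; python3 - <<'E'
from cell import r
import cv2,numpy as np
for n in("top","scene"):
    c=r.camera(n); cv2.imwrite(f"pics/{n}0.png",c["img"][:,:,::-1]); np.savez(f"{n}0.npz",**c)
    print(n,c["fx"],c["cx"],c["cy"],c["R"].round(3).tolist(),c["t"].round(3))
o=r.observe();print(o["eef_pos"],o["eef_rot"],o["gripper_width"],o["clock"])
E
```

```text
top 386.1172444451636 316.3426571408924 200.98584729974792 [[-0.009, -1.0, -0.026], [-0.984, 0.014, -0.176], [0.176, 0.024, -0.984]] [0.065 0.557 1.204]
scene 478.1239649737117 315.9313783207732 205.78971994964533 [[0.877, -0.48, 0.014], [-0.309, -0.587, -0.748], [0.368, 0.651, -0.664]] [-0.484  0.243  1.212]
[0.1667189  0.57585017 0.24154717] [[-9.60557169e-01  2.78082198e-01 -4.64713063e-04]
 [ 2.78082583e-01  9.60556074e-01 -1.45091699e-03]
 [ 4.29087709e-05 -1.52291732e-03 -9.99998839e-01]] 0.0853867497355173 0.1
```

View pics/top0.png

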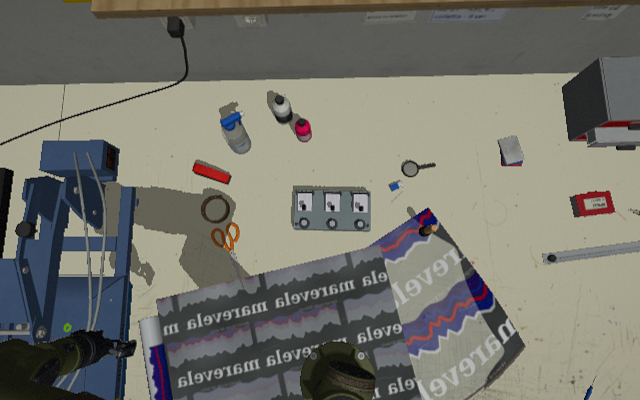

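View pics/scene0.png

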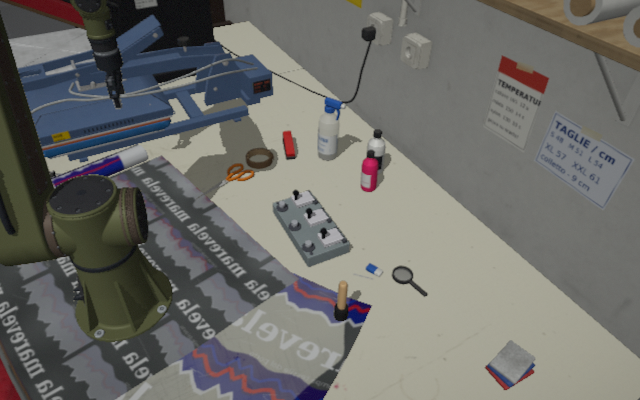

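The top view shows the bar near (331,208), with bolts at about (304/332/360, 224). The mallet is near (428,230), and the loupe and eraser are at about (415,168) and (394,186). In the scene view the mallet stands at about (342,300).

```bash
cat > h.py <<'E'
import numpy as np,cv2
def ray(c,u,v,z):
    d=np.array([(u-c["cx"])/c["fx"],(v-c["cy"])/c["fy"],1.]);R=c["R"];o=-R.T@c["t"];w=R.T@d
    return o+w*(z-o[2])/w[2]
def proj(c,X):
    p=c["R"]@np.array(X)+c["t"];return np.array([c["fx"]*p[0]/p[2]+c["cx"],c["fy"]*p[1]/p[2]+c["cy"]])
def hits(c,P):
    return None
E
python3 - <<'E'
from h import *
t=dict(np.load("top0.npz"));s=dict(np.load("scene0.npz"))
a=cv2.resize(t["img"][160:260,280:450],None,fx=4.7,fy=4.7,interpolation=cv2.INTER_CUBIC)[:,:,::-1]
b=cv2.resize(s["img"][175:335,255:375],None,fx=3.7,fy=3.7,interpolation=cv2.INTER_CUBIC)[:,:,::-1]
cv2.imwrite("pics/tc.png",a);cv2.imwrite("pics/sc.png",b)
# top-face of the bar from depth
for n,c in(("top",t),("scene",s)):
    v,u=np.mgrid[0:400,0:640];Z=c["range_z"]
    P=np.stack([(u-c["cx"])/c["fx"]*Z,(v-c["cy"])/c["fy"]*Z,Z],-1)-c["t"];P=P@c["R"]
    m=(Z>0)&(P[...,2]>.03)&(P[...,2]<.047)&(P[...,0]>.3)&(P[...,0]<.8)&(abs(P[...,1])<.3)
    k,l,st,ce=cv2.connectedComponentsWithStats(m.astype(np.uint8))
    i=1+np.argmax(st[1:,4]);pts=P[l==i][:,:2]*1000
    (cx,cy),wh,an=cv2.minAreaRect(pts.astype(np.float32));print(n,st[i],cx,cy,wh,an)
    m=(Z>0)&(P[...,2]>.05)&(P[...,2]<.14)&(P[...,0]>.3)&(P[...,0]<.8)&(P[...,1]<-.0)&(P[...,1]>-.4)
    k,l,st,ce=cv2.connectedComponentsWithStats(m.astype(np.uint8))
    for i in range(1,k):
        if st[i,4]>5:print(st[i],P[l==i].mean(0).round(3),P[l==i][:,2].max().round(3), P[l==i][P[l==i][:,2]>.12].mean(0).round(4))
E
```

```text
top [ 294  189   77   42 2031] 532.5136108398438 8.86151123046875 (249.11741638183594, 131.26515197753906) 87.95670318603516
[335 191   7  21  99] [ 0.556 -0.009  0.056] 0.061 [nan nan nan]
[353 192  17  20 281] [ 0.551 -0.083  0.059] 0.094 [nan nan nan]
[357 221   6   6  25] [ 0.482 -0.079  0.06 ] 0.064 [nan nan nan]
[424 224  13   9  87] [ 0.459 -0.288  0.107] 0.135 [ 0.4601 -0.2907  0.1283]
scene [ 272  197   77   63 1795] 529.8426513671875 6.346771240234375 (255.5833282470703, 131.85958862304688) 88.1500244140625
[307 214  21  11 106] [ 0.549 -0.01   0.055] 0.06 [nan nan nan]
[317 226  27  19 299] [ 0.545 -0.087  0.059] 0.092 [nan nan nan]
[305 240   6   7  37] [ 0.479 -0.084  0.058] 0.064 [nan nan nan]
[337 280  11  27 229] [ 0.455 -0.299  0.097] 0.132 [ 0.4568 -0.296   0.1264]<stdin>:17: RuntimeWarning: Mean of empty slice.
  ret = um.true_divide(
```

View pics/tc.png

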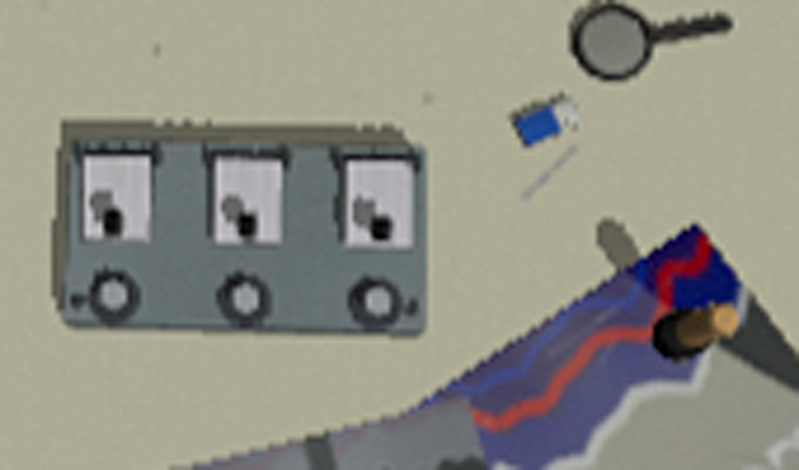

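View pics/sc.png

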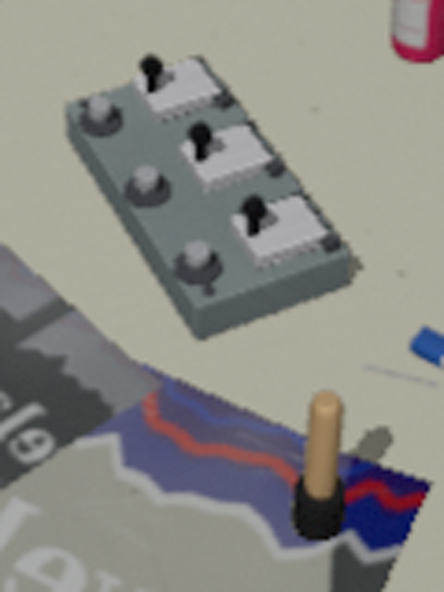

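Crop readings:
- **Bolts:** in the top crop at (114,295), (245,297) and (378,300); in the scene crop at (100,107), (147,179) and (198,254).
- **Mallet handle top:** (724,320) in the top crop and (326,399) in the scene crop.
- **Discs:** (113,222), (247,225) and (381,228) in the top crop.

```bash
python3 - <<'E'
from h import *
t=dict(np.load("top0.npz"));s=dict(np.load("scene0.npz"))
T=lambda a,b,z:ray(t,280+(a+.5)/4.7-.5,160+(b+.5)/4.7-.5,z)*1000
S=lambda a,b,z:ray(s,255+(a+.5)/3.7-.5,175+(b+.5)/3.7-.5,z)*1000
for a,b in((114,295),(245,297),(378,300)):print("bolt T",T(a,b,.06).round(1))
for a,b in((100,107),(147,179),(198,254)):print("bolt S",S(a,b,.06).round(1))
for a,b in((113,222),(247,225),(381,228)):print("disc T",T(a,b,.084).round(1))
for a,b in((152,74),(201,139),(255,212)):print("disc S",S(a,b,.084).round(1))
print("mal",T(724,320,.13).round(1),S(326,399,.13).round(1))
print("mal base S",S(318,524,.0).round(1))
E
```

```text
bolt T [486.8  99.1  60. ]
bolt T [484.3  10.2  60. ]
bolt T [481.1 -79.7  60. ]
bolt S [485.7  92.2  60. ]
bolt S [481.4   0.5  60. ]
bolt S [478.6 -87.6  60. ]
disc T [533.1  98.2  84. ]
disc T [529.9   8.4  84. ]
disc T [526.6 -81.   84. ]
disc S [528.3  83.8  84. ]
disc S [526.7  -2.   84. ]
disc S [524.3 -90.   84. ]
mal [ 457.4 -291.7  130. ] [ 458.5 -294.8  130. ]
mal base S [ 459.3 -296.     0. ]
```

>>> arm_command --pt "-40 -30 -10 0 0 -0.1 1" --pt "-80 -60 -20 0 0 -0.2 1" --pt "-110 -85 -20 0 0 -0.25 1" --pt "-145 -110 -20 0 0 -0.25 1" --pt "-175 -135 -20 0 0 -0.25 1"

```text
clock: 0.52
eef_pos: [0.2898, 0.4083, 0.2622]
eef_rot: [[-1.0, 0.031, 0.0], [0.031, 1.0, 0.0], [-0.0, 0.0, -1.0]]
contact_force: [0.4, 1.1, 0.5]
gripper_width: 0.086
gripper_force: 0.0
```

```bash
python3 - <<'E'
from cell import r
o=r.observe();print(o["q"],o["eef_pos"],o["eef_rot"].round(3) if hasattr(o["eef_rot"],"round") else o["eef_rot"])
E
```

```text
[ 5.46362772e+01  6.80652894e+00 -1.40949971e+01  6.90875603e+01
 -9.76234268e-03  5.64034238e+01] [0.2898359  0.40829191 0.2621979 ] [[-1.     0.031  0.   ]
 [ 0.031  1.     0.   ]
 [-0.     0.    -1.   ]]
```

>>> arm_command --pt "-22 -32 0 0 0 0 1" --pt "-44 -64 0 0 0 0 1" --pt "-66 -96 0 0 0 0 1" --pt "-88 -128 0 0 0 0 1" --pt "-110 -160 0 0 0 0 1"

```text
clock: 0.93
eef_pos: [0.3944, 0.2445, 0.2621]
eef_rot: [[-1.0, 0.032, -0.0], [0.032, 1.0, -0.0], [0.0, -0.0, -1.0]]
contact_force: [1.3, 0.3, 0.1]
gripper_width: 0.0852
gripper_force: 0.0
```

>>> arm_command --pt "-22 -32 0 0 0 0 1" --pt "-44 -64 0 0 0 0 1" --pt "-66 -96 0 0 0 0 1" --pt "-66 -136 0 0 0 0 1" --pt "-66 -176 0 0 0 0 1"

```text
clock: 1.35
eef_pos: [0.4548, 0.0666, 0.2617]
eef_rot: [[-0.999, 0.032, -0.001], [0.032, 0.999, -0.0], [0.001, -0.0, -1.0]]
contact_force: [0.9, -0.5, -0.8]
gripper_width: 0.0853
gripper_force: 0.0
```

>>> arm_command --pt "0 -40 0 0 0 0 0.2" --pt "0 -80 0 0 0 0 0.2" --pt "0 -120 0 0 0 0 0.2" --pt "0 -160 0 0 0 0 0.2" --pt "0 -200 0 0 0 0 0.2"

```text
clock: 1.77
eef_pos: [0.4472, -0.1334, 0.2621]
eef_rot: [[-0.999, 0.032, -0.0], [0.032, 0.999, 0.0], [0.0, 0.0, -1.0]]
contact_force: [1.4, 0.1, 0.1]
gripper_width: 0.0512
gripper_force: 0.0
```

>>> arm_command --pt "-4 -40 0 0 0 0 0.2" --pt "-8 -80 15 0 0 0 0.2" --pt "-12 -120 45 0 0 0 0.2" --pt "-16 -160 70 0 0 0 0.2" --pt "-16 -160 85 0 0 0 0.2"

```text
clock: 2.18
eef_pos: [0.4589, -0.2963, 0.1761]
eef_rot: [[-0.999, 0.035, 0.001], [0.035, 0.999, -0.002], [-0.001, -0.002, -1.0]]
contact_force: [0.2, -0.1, 0.1]
gripper_width: 0.0514
gripper_force: 0.0
```

```bash
python3 - <<'E'
from cell import r
from h import *
t=r.camera("top");s=r.camera("scene")
p=np.array(r.observe()["eef_pos"]);print(p)
ims=[]
for c,X in((t,[.458,-.293,.11]),(s,[.458,-.293,.13])):
    u,v=proj(c,X).astype(int);ims.append(cv2.resize(c["img"][v-35:v+35,u-35:u+35],(390,390),interpolation=cv2.INTER_CUBIC))
    print(u-35,v-35,proj(c,p+[0,0,-.011]),proj(c,[.458,-.293,.13]))
cv2.imwrite("pics/m1.png",np.hstack(ims)[:,:,::-1])
E
```

```text
[ 0.45625216 -0.29284682  0.17291107]
397 193 [437.07446442 226.90991869] [434.07410809 227.50048059]
307 247 [342.1903116  273.19550898] [342.17205689 282.01490556]
```

View pics/m1.png

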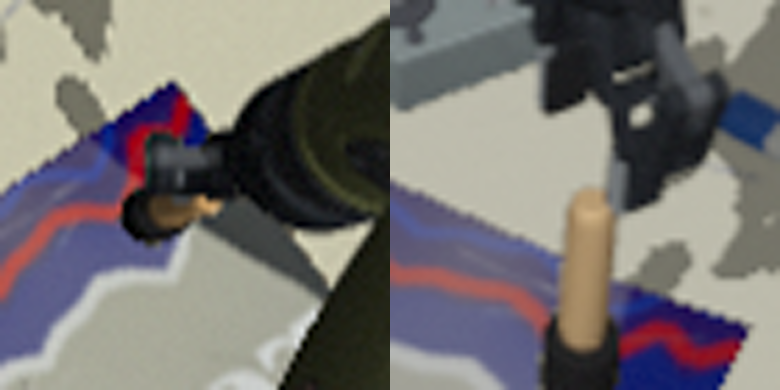

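The scene crop shows the two fingertips straddling the handle top at about (588,203). The predicted pixel is (586,195), so the gripper is aligned and I can descend and grip.

>>> arm_command --pt "0 0 20 0 0 0 0.2" --pt "0 0 40 0 0 0 0.2" --pt "0 0 60 0 0 0 0.2" --pt "0 0 75 0 0 0 0.2" --pt "0 0 82 0 0 0 0.2"

```text
clock: 2.7
eef_pos: [0.4581, -0.2904, 0.0941]
eef_rot: [[-1.0, 0.031, -0.002], [0.031, 1.0, 0.002], [0.002, 0.002, -1.0]]
contact_force: [-0.3, 0.4, 0.3]
gripper_width: 0.0511
gripper_force: 0.0
```

>>> arm_command --pt "0 0 0 0 0 0 0.2" --pt "0 0 0 0 0 0 -1" --pt "0 0 0 0 0 0 -1" --pt "0 0 0 0 0 0 -1" --pt "0 0 0 0 0 0 -1" --force 60

```text
clock: 3.12
eef_pos: [0.4599, -0.2926, 0.0968]
eef_rot: [[-0.999, 0.032, 0.002], [0.032, 0.999, -0.002], [-0.002, -0.002, -1.0]]
contact_force: [-0.7, -1.4, 5.0]
gripper_width: 0.0209
gripper_force: 59.0
```

>>> arm_command --pt "0 0 0 0 0 0 -1" --pt "0 0 0 0 0 0 -1" --pt "0 0 0 0 0 0 -1" --pt "0 0 0 0 0 0 -1" --pt "0 0 0 0 0 0 -1"

```text
clock: 3.53
eef_pos: [0.4599, -0.2926, 0.0968]
eef_rot: [[-0.999, 0.032, 0.002], [0.032, 0.999, -0.001], [-0.002, -0.001, -1.0]]
contact_force: [-0.5, -0.8, 6.3]
gripper_width: 0.0204
gripper_force: 59.0
```

>>> arm_command --pt "0 0 -20 0 0 0 -1" --pt "0 0 -45 0 0 0 -1" --pt "0 0 -70 0 0 0 -1" --pt "-3 20 -85 0 0 0 -1" --pt "-6 50 -85 0 0 0 -1"

```text
clock: 3.95
eef_pos: [0.4687, -0.2446, 0.1841]
eef_rot: [[-0.999, 0.035, 0.006], [0.035, 0.999, -0.004], [-0.006, -0.004, -1.0]]
contact_force: [0.9, 0.1, -1.9]
gripper_width: 0.0207
gripper_force: 59.3
```

>>> arm_command --pt "-2 35 0 0 0 0 -1" --pt "-4 70 0 0 0 0 -1" --pt "-6 105 0 0 0 0 -1" --pt "-8 140 0 0 0 0 -1" --pt "-8 164 0 0 0 0 -1"

```text
clock: 4.37
eef_pos: [0.4794, -0.0758, 0.1803]
eef_rot: [[-1.0, 0.031, 0.0], [0.031, 1.0, 0.001], [0.0, 0.001, -1.0]]
contact_force: [1.4, -0.3, -1.8]
gripper_width: 0.0208
gripper_force: 59.3
```

>>> arm_command --pt "0 0 0 0 0 0 -1" --pt "0 0 5 0 0 0 -1" --pt "0 0 10 0 0 0 -1" --pt "0 0 15 0 0 0 -1" --pt "0 0 15 0 0 0 -1"

```text
clock: 4.78
eef_pos: [0.4787, -0.0793, 0.1637]
eef_rot: [[-0.999, 0.033, -0.002], [0.033, 0.999, 0.0], [0.002, 0.0, -1.0]]
contact_force: [-0.3, -0.1, -3.4]
gripper_width: 0.0206
gripper_force: 59.5
```

```bash
python3 - <<'E'
from cell import r
from h import *
t=r.camera("top");s=r.camera("scene")
o=r.observe();p=np.array(o["eef_pos"]);print(p,o["contact_force"])
ims=[]
for c,X in((t,[.483,-.08,.08]),(s,[.483,-.08,.08])):
    u,v=proj(c,X).astype(int);ims.append(cv2.resize(c["img"][v-35:v+35,u-35:u+35],(390,390),interpolation=cv2.INTER_CUBIC))
    print(u-35,v-35,(proj(c,[.481,-.08,.06])-[u-35,v-35])*5.57)
cv2.imwrite("pics/m2.png",np.hstack(ims)[:,:,::-1])
E
```

```text
[ 0.47914372 -0.07931883  0.1646048 ] [ 0.40757583  0.56940343 -3.27436019]
325 187 [195.71946794 203.20249504]
273 200 [192.76987178 229.40427634]
```

View pics/m2.png

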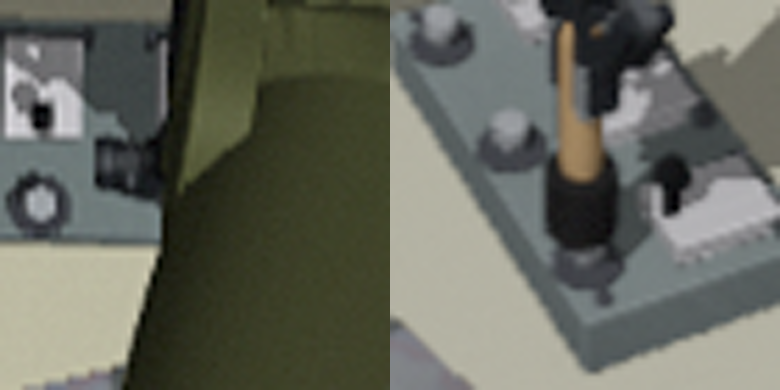

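The scene crop shows the mallet head right over the right bolt at about (588,260), so I can tap gently.

>>> arm_command --pt "0 0 3 0 0 0 -1" --pt "0 0 6 0 0 0 -1" --pt "0 0 9 0 0 0 -1" --pt "0 0 11 0 0 0 -1" --pt "0 0 11 0 0 0 -1"

```text
clock: 5.3
eef_pos: [0.4807, -0.0788, 0.1563]
eef_rot: [[-0.999, 0.032, 0.003], [0.032, 0.999, -0.001], [-0.003, -0.0, -1.0]]
contact_force: [-4.8, 0.8, 15.2]
gripper_width: 0.0205
gripper_force: 61.9
```

Right bolt is tight (15 N, no sinking). Next is the middle one.

>>> arm_command --pt "0 0 -8 0 0 0 -1" --pt "0 0 -16 0 0 0 -1" --pt "0 30 -18 0 0 0 -1" --pt "0 60 -18 0 0 0 -1" --pt "0 90 -18 0 0 0 -1"

```text
clock: 5.72
eef_pos: [0.4829, 0.0121, 0.1728]
eef_rot: [[-0.999, 0.034, 0.001], [0.034, 0.999, 0.0], [-0.001, 0.0, -1.0]]
contact_force: [0.8, -0.1, -2.1]
gripper_width: 0.0205
gripper_force: 59.9
```

>>> arm_command --pt "0 0 0 0 0 0 -1" --pt "0 0 6 0 0 0 -1" --pt "0 0 11 0 0 0 -1" --pt "0 0 15 0 0 0 -1" --pt "0 0 18 0 0 0 -1"

```text
clock: 6.13
eef_pos: [0.4838, 0.0107, 0.156]
eef_rot: [[-0.999, 0.033, 0.003], [0.033, 0.999, 0.0], [-0.003, 0.0, -1.0]]
contact_force: [-8.2, -0.1, 40.6]
gripper_width: 0.0207
gripper_force: 64.3
```

>>> arm_command --pt "0 0 0 0 0 0 -1" --pt "0 0 0 0 0 0 -1" --pt "0 0 0 0 0 0 -1" --pt "0 0 0 0 0 0 -1" --pt "0 0 0 0 0 0 -1"

```text
clock: 6.55
eef_pos: [0.4833, 0.0107, 0.1563]
eef_rot: [[-0.999, 0.034, 0.002], [0.034, 0.999, 0.001], [-0.002, 0.001, -1.0]]
contact_force: [-5.0, 0.4, 18.8]
gripper_width: 0.0208
gripper_force: 62.8
```

Middle is tight too. The left one should be loose, so I'll tap it more slowly.

>>> arm_command --pt "0 0 -8 0 0 0 -1" --pt "0 0 -16 0 0 0 -1" --pt "0 30 -18 0 0 0 -1" --pt "0 60 -18 0 0 0 -1" --pt "0 90 -18 0 0 0 -1"

```text
clock: 6.97
eef_pos: [0.4857, 0.1014, 0.1725]
eef_rot: [[-0.999, 0.035, 0.0], [0.035, 0.999, -0.0], [-0.0, -0.0, -1.0]]
contact_force: [-0.1, 0.3, -2.5]
gripper_width: 0.0204
gripper_force: 60.5
```

>>> arm_command --pt "0 0 0 0 0 0 -1" --pt "0 0 4 0 0 0 -1" --pt "0 0 8 0 0 0 -1" --pt "0 0 12 0 0 0 -1" --pt "0 0 15 0 0 0 -1"

```text
clock: 7.38
eef_pos: [0.485, 0.1003, 0.1563]
eef_rot: [[-0.999, 0.033, -0.001], [0.033, 0.999, -0.0], [0.001, -0.001, -1.0]]
contact_force: [0.3, -0.6, -0.5]
gripper_width: 0.0207
gripper_force: 60.8
```

>>> arm_command --pt "0 0 1 0 0 0 -1" --pt "0 0 2 0 0 0 -1" --pt "0 0 3 0 0 0 -1" --pt "0 0 3 0 0 0 -1" --pt "0 0 3 0 0 0 -1"

```text
clock: 7.8
eef_pos: [0.4855, 0.1014, 0.1542]
eef_rot: [[-0.999, 0.032, 0.0], [0.032, 0.999, 0.0], [-0.0, 0.0, -1.0]]
contact_force: [-0.1, 0.2, -2.1]
gripper_width: 0.0204
gripper_force: 60.8
```

>>> arm_command --pt "0 0 2 0 0 0 -1" --pt "0 0 4 0 0 0 -1" --pt "0 0 5 0 0 0 -1" --pt "0 0 6 0 0 0 -1" --pt "0 0 6 0 0 0 -1"

```text
clock: 8.22
eef_pos: [0.4858, 0.1015, 0.1488]
eef_rot: [[-0.999, 0.032, 0.001], [0.032, 0.999, 0.0], [-0.001, 0.0, -1.0]]
contact_force: [-1.5, -0.6, 3.8]
gripper_width: 0.0205
gripper_force: 61.6
```

>>> arm_command --pt "0 0 1 0 0 0 -1" --pt "0 0 2 0 0 0 -1" --pt "0 0 3 0 0 0 -1" --pt "0 0 4 0 0 0 -1" --pt "0 0 4 0 0 0 -1"

```text
clock: 8.63
eef_pos: [0.4872, 0.1017, 0.1485]
eef_rot: [[-0.999, 0.032, 0.005], [0.032, 0.999, 0.001], [-0.005, 0.001, -1.0]]
contact_force: [-8.6, -2.0, 33.8]
gripper_width: 0.0205
gripper_force: 64.6
```

The left bolt sank 8 mm and then bottomed out at 34 N. I'll return the mallet.

>>> arm_command --pt "0 0 -12 0 0 0 -1" --pt "0 0 -30 0 0 0 -1" --pt "0 0 -45 0 0 0 -1" --pt "1 -30 -45 0 0 0 -1" --pt "2 -65 -45 0 0 0 -1"

```text
clock: 9.05
eef_pos: [0.4824, 0.0375, 0.1902]
eef_rot: [[-1.0, 0.028, 0.003], [0.028, 1.0, 0.001], [-0.003, 0.001, -1.0]]
contact_force: [0.1, -0.5, -3.5]
gripper_width: 0.0206
gripper_force: 60.6
```

>>> arm_command --pt "1 -37 0 0 0 0 -1" --pt "3 -74 0 0 0 0 -1" --pt "4 -111 0 0 0 0 -1" --pt "5 -148 0 0 0 0 -1" --pt "6 -185 0 0 0 0 -1"

```text
clock: 9.47
eef_pos: [0.4689, -0.1498, 0.189]
eef_rot: [[-1.0, 0.032, 0.0], [0.032, 1.0, 0.0], [-0.0, 0.0, -1.0]]
contact_force: [-0.5, 1.0, -3.5]
gripper_width: 0.0206
gripper_force: 60.6
```

>>> arm_command --pt "1 -37 0 0 0 0 -1" --pt "2 -74 0 0 0 0 -1" --pt "4 -110 0 0 0 0 -1" --pt "5 -135 0 0 0 0 -1" --pt "5 -145 0 0 0 0 -1"

```text
clock: 9.88
eef_pos: [0.4593, -0.2964, 0.1888]
eef_rot: [[-0.999, 0.035, -0.0], [0.035, 0.999, -0.001], [0.0, -0.001, -1.0]]
contact_force: [0.1, -0.3, -2.1]
gripper_width: 0.0206
gripper_force: 60.7
```

>>> arm_command --pt "0 0 0 0 0 0 -1" --pt "0 0 20 0 0 0 -1" --pt "0 0 40 0 0 0 -1" --pt "0 0 60 0 0 0 -1" --pt "0 0 70 0 0 0 -1"

```text
clock: 10.3
eef_pos: [0.4587, -0.2906, 0.1168]
eef_rot: [[-1.0, 0.03, -0.003], [0.03, 1.0, 0.003], [0.003, 0.003, -1.0]]
contact_force: [-1.0, 0.6, -2.1]
gripper_width: 0.0209
gripper_force: 60.8
```

>>> arm_command --pt "0 0 0 0 0 0 -1" --pt "0 0 0 0 0 0 -1" --pt "0 0 0 0 0 0 -1" --pt "0 0 0 0 0 0 -1" --pt "0 0 0 0 0 0 -1"

```text
clock: 10.72
eef_pos: [0.4607, -0.2933, 0.1204]
eef_rot: [[-0.999, 0.032, 0.002], [0.032, 0.999, -0.001], [-0.002, -0.001, -1.0]]
contact_force: [0.8, 0.3, -1.4]
gripper_width: 0.0206
gripper_force: 60.7
```

>>> arm_command --pt "0 0 6 0 0 0 -1" --pt "0 0 12 0 0 0 -1" --pt "0 0 17 0 0 0 -1" --pt "0 0 21 0 0 0 -1" --pt "0 0 22 0 0 0 -1"

```text
clock: 11.13
eef_pos: [0.4596, -0.2929, 0.0968]
eef_rot: [[-0.999, 0.032, -0.0], [0.032, 0.999, 0.0], [0.0, 0.0, -1.0]]
contact_force: [-2.5, 2.1, 7.8]
gripper_width: 0.0206
gripper_force: 61.5
```

>>> arm_command --pt "0 0 0 0 0 0 -1" --pt "0 0 1 0 0 0 -1" --pt "0 0 1 0 0 0 -1" --pt "0 0 2 0 0 0 -1" --pt "0 0 2 0 0 0 -1"

```text
clock: 11.55
eef_pos: [0.4601, -0.2931, 0.0968]
eef_rot: [[-0.999, 0.032, 0.001], [0.032, 0.999, -0.0], [-0.001, -0.0, -1.0]]
contact_force: [-3.3, 2.8, 12.9]
gripper_width: 0.0206
gripper_force: 62.6
```

>>> arm_command --pt "0 0 -2 0 0 0 -1" --pt "0 0 -2 0 0 0 -0.3" --pt "0 0 -2 0 0 0 0.2" --pt "0 0 -2 0 0 0 0.2" --pt "0 0 -2 0 0 0 0.2" --force 40

```text
clock: 11.97
eef_pos: [0.4599, -0.293, 0.097]
eef_rot: [[-0.999, 0.032, -0.0], [0.032, 0.999, 0.0], [0.0, 0.0, -1.0]]
contact_force: [1.0, 0.2, -0.3]
gripper_width: 0.0514
gripper_force: 0.0
```

>>> arm_command --pt "0 0 0 0 0 0 0.2" --pt "0 0 -10 0 0 0 0.2" --pt "0 0 -30 0 0 0 0.2" --pt "0 0 -55 0 0 0 0.2" --pt "0 0 -80 0 0 0 0.2"

```text
clock: 12.38
eef_pos: [0.4594, -0.2927, 0.1784]
eef_rot: [[-0.999, 0.032, -0.001], [0.032, 0.999, 0.001], [0.001, 0.001, -1.0]]
contact_force: [0.8, -0.2, -0.4]
gripper_width: 0.0512
gripper_force: 0.0
```

```bash
python3 - <<'E'
from cell import r
from h import *
s=r.camera("scene");t=r.camera("top")
o=r.observe();print(o["eef_pos"],o["q"])
a=cv2.resize(s["img"][175:335,255:415],None,fx=2.5,fy=2.5,interpolation=cv2.INTER_CUBIC)
b=cv2.resize(t["img"][180:240,280:340],(400,400),interpolation=cv2.INTER_CUBIC)
cv2.imwrite("pics/m3.png",np.hstack([a,b])[:,:,::-1])
E
```

```text
[ 0.4623445  -0.29457528  0.18218193] [-3.25020503e+01  1.38916726e+01 -1.61282128e+01  5.95494440e+01
 -9.20186304e-04 -3.06811446e+01]
```

View pics/m3.png

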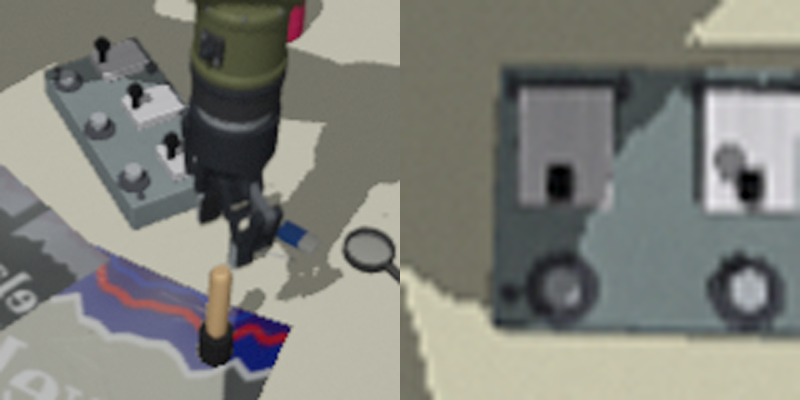

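The mallet stands upright at about (216,320), and the left bolt head sits low at (67,78). The left disc in the top crop is at (560,183), which matches (533,98) mm. Next I go to the left cap.

>>> arm_command --pt "-6 40 0 0 0 0 0.2" --pt "-12 80 0 0 0 0 0.2" --pt "-18 120 0 0 0 0 0.2" --pt "-24 160 0 0 0 0 0.2" --pt "-30 200 0 0 0 0 0.2"

```text
clock: 12.9
eef_pos: [0.496, -0.0924, 0.1773]
eef_rot: [[-0.999, 0.033, 0.0], [0.033, 0.999, 0.0], [-0.0, 0.0, -1.0]]
contact_force: [0.2, 0.3, 0.2]
gripper_width: 0.051
gripper_force: 0.0
```

>>> arm_command --pt "-6 40 0 0 0 0 0.2" --pt "-12 80 0 0 0 0 0.2" --pt "-18 120 0 0 0 0 0.2" --pt "-24 160 0 0 0 0 0.2" --pt "-31 193 0 0 0 0 0.2"

```text
clock: 13.32
eef_pos: [0.533, 0.1006, 0.1773]
eef_rot: [[-1.0, 0.031, -0.0], [0.031, 1.0, 0.0], [0.0, 0.0, -1.0]]
contact_force: [-0.1, -0.4, 0.8]
gripper_width: 0.0514
gripper_force: 0.0
```

>>> arm_command --pt "0 0 20 0 0 0 0.2" --pt "0 0 40 0 0 0 0.2" --pt "0 0 60 0 0 0 0.2" --pt "0 0 70 0 0 0 0.2" --pt "0 0 70 0 0 0 0.2"

```text
clock: 13.73
eef_pos: [0.5312, 0.0976, 0.1048]
eef_rot: [[-0.999, 0.032, -0.005], [0.032, 0.999, -0.001], [0.005, -0.001, -1.0]]
contact_force: [-1.1, -0.3, 0.1]
gripper_width: 0.0513
gripper_force: 0.0
```

```bash
python3 - <<'E'
from cell import r
from h import *
s=r.camera("scene");o=r.observe();p=np.array(o["eef_pos"]);print(p,o["clock"])
u,v=proj(s,[.533,.0976,.09]).astype(int);print((proj(s,[.533,.0976,.082])-[u-35,v-35])*7,(proj(s,p-[0,0,.011])-[u-35,v-35])*7)
a=cv2.resize(s["img"][v-35:v+35,u-35:u+35],None,fx=7,fy=7,interpolation=cv2.INTER_CUBIC)
cv2.imwrite("pics/m4.png",a[:,:,::-1])
E
```

```text
[0.53219649 0.09763264 0.10632424] 13.7833
[252.20287813 266.06405215] [249.99516204 242.29977284]
```

View pics/m4.png

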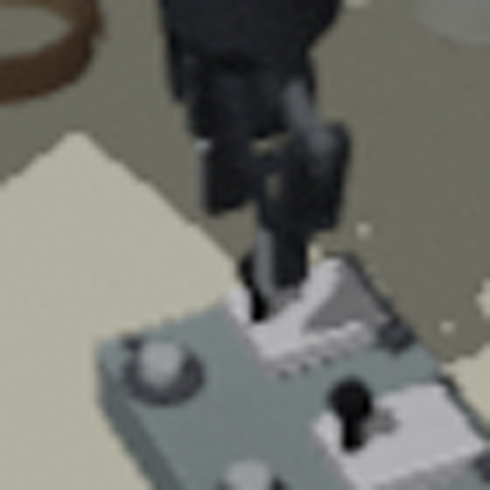

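The disc shows at about (250,270), half hidden behind the front finger. The prediction was (252,266), so it's aligned; descend and pinch.

>>> arm_command --pt "0 0 8 0 0 0 0.2" --pt "0 0 16 0 0 0 0.2" --pt "0 0 24 0 0 0 0.2" --pt "0 0 30 0 0 0 0.2" --pt "0 0 30 0 0 0 0.2"

```text
clock: 14.2
eef_pos: [0.5323, 0.0976, 0.0758]
eef_rot: [[-0.999, 0.032, -0.002], [0.032, 0.999, -0.0], [0.002, -0.0, -1.0]]
contact_force: [-0.7, -0.5, -0.9]
gripper_width: 0.0505
gripper_force: 0.0
```

>>> arm_command --pt "0 0 0 0 0 0 -0.3" --pt "0 0 0 0 0 0 -1" --pt "0 0 0 0 0 0 -1" --pt "0 0 0 0 0 0 -1" --pt "0 0 0 0 0 0 -1" --force 30

```text
clock: 14.62
eef_pos: [0.5336, 0.0977, 0.0776]
eef_rot: [[-0.999, 0.032, 0.001], [0.032, 0.999, -0.0], [-0.001, -0.0, -1.0]]
contact_force: [-0.9, -1.4, 1.5]
gripper_width: 0.0114
gripper_force: 34.2
```

>>> arm_command --pt "0 0 0 0 0 0 -1" --pt "0 0 0 0 0 0 -1" --pt "0 0 0 0 0 0 -1" --pt "0 0 0 0 0 0 -1" --pt "0 0 0 0 0 0 -1"

```text
clock: 15.03
eef_pos: [0.5335, 0.0977, 0.0775]
eef_rot: [[-0.999, 0.032, 0.0], [0.032, 0.999, -0.0], [-0.0, -0.0, -1.0]]
contact_force: [-1.3, -2.6, 3.9]
gripper_width: 0.0112
gripper_force: 34.5
```

>>> arm_command --pt "-3.4 0 -4.5 0 0 0 -1" --pt "-7 0 -8.6 0 0 0 -1" --pt "-11 0 -12.4 0 0 0 -1" --pt "-15.6 0 -16 0 0 0 -1" --pt "-20 0 -19 0 0 0 -1"

```text
clock: 15.45
eef_pos: [0.5524, 0.097, 0.0959]
eef_rot: [[-0.999, 0.032, -0.003], [0.032, 0.999, -0.0], [0.003, -0.001, -1.0]]
contact_force: [-2.7, -2.4, -5.1]
gripper_width: 0.0111
gripper_force: 32.2
```

>>> arm_command --pt "-5 0 -2.6 0 0 0 -1" --pt "-10 0 -4.8 0 0 0 -1" --pt "-15.4 0 -6.6 0 0 0 -1" --pt "-21 0 -8 0 0 0 -1" --pt "-26.3 0 -8.7 0 0 0 -1"

```text
clock: 15.87
eef_pos: [0.5795, 0.096, 0.1053]
eef_rot: [[-0.999, 0.032, -0.001], [0.032, 0.999, -0.001], [0.001, -0.001, -1.0]]
contact_force: [-5.4, -2.9, -0.4]
gripper_width: 0.0115
gripper_force: 31.9
```

>>> arm_command --pt "-5.6 0 -0.3 0 0 0 -1" --pt "-11 0 0 0 0 0 -1" --pt "-13 0 0 0 0 0 -1" --pt "-13 0 0 0 0 0 -1" --pt "-13 0 0 0 0 0 -1"

```text
clock: 16.28
eef_pos: [0.5932, 0.0955, 0.1056]
eef_rot: [[-0.999, 0.032, 0.0], [0.032, 0.999, -0.001], [-0.0, -0.001, -1.0]]
contact_force: [-4.7, -3.7, -0.5]
gripper_width: 0.0115
gripper_force: 31.4
```

```bash
python3 - <<'E'
from cell import r
from h import *
s=r.camera("scene");o=r.observe();p=np.array(o["eef_pos"]);print(p,o["clock"],o["contact_force"],o["gripper_width"])
u,v=proj(s,[.56,.06,.09]).astype(int)
a=cv2.resize(s["img"][v-40:v+40,u-40:u+40],None,fx=7,fy=7,interpolation=cv2.INTER_CUBIC)
cv2.imwrite("pics/m5.png",a[:,:,::-1])
E
```

```text
[0.59312003 0.09554022 0.10565654] 16.3333 [-3.76229221 -4.96646534 -0.76041106] 0.011096411712110375
```

View pics/m5.png

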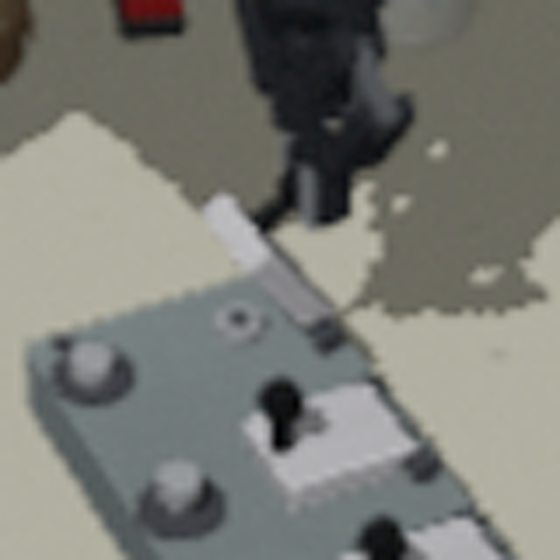

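The left cap stands open at about 60° at (270,260) with its lock nut uncovered at (240,320). The middle cap at (330,430) is shut, and so is the right one. Handing in.

```bash
python3 -c "
from cell import r
print(r.hand_in())"
```

```text
the job is handed in; nothing more can be done
None
```

Job handed in: the left bolt was the loose one and is tapped fully down (about 8 mm), the mallet stands upright back on the bench, and the left cap is held open at about 60°, with the other two caps left shut.

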